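# Find the full flask case by its weight and slide it to the stop rail

## Robot

A 6-joint arm with a two-finger parallel gripper is mounted at the origin on the work surface. World frame = base frame: x ahead of the robot, y to its left, z up, the work surface at z = 0. Lengths are in m, angles in rad, forces in N, time in s.
With the tool pointing down it reaches from about 0.25 to 0.775 m from the base axis. Payload 8.9 kg.
Tool frame: the origin (TCP) lies at the very end of the fingers, on their centre line; the grasp point (between the pads) lies 19 mm behind it; y points along the fingers, z is the direction in which the jaws open and shut, and the axes are right-handed (so a half turn about y gives the same grasp; the last joint's range is limited). The gripper opens to 85 mm and grips with 20 to 120 N. Pads are 22 mm wide; open, the fingers measure 114 mm over their backs; the gripper's body (76 mm by 85 mm) begins 54 mm behind the grasp point. The pads swing forward as they close: fully open they stand 13 mm farther back than shut.
Start: joints at [-0.139, 0.291, -0.153, 1.127, 0, 1.431], TCP at [0.525, 0, 0.231] pointing down, gripper open.
Joint ranges: [-2.52, 2.52], [-0.91, 1.74], [-1.3, 1.37], [-1.96, 2.02], [-1.52, 1.47], [-3.14, 3.14]. Speed limits (rad/s): [2.22, 2.22, 2.79, 3.14, 3.14, 3.14].

## Interface

Orientations are given as a unit quaternion [x, y, z, w].
In Python, from cell import r gives the robot as it stands.
- The arm moves only by the tool play_rows, never from a script. Its argument "moves" is a list of rows, each an object of numbers: "rx", "ry", "rz": the turn, a rotation vector about the tool's x, y, z in degrees; "dx", "dy", "dz": the shift along the tool's x, y, z in m; "claw": the finger opening in m, from 0 to 0.0854. In form: [{"rx": .., "ry": .., "rz": .., "dx": .., "dy": .., "dz": .., "claw": ..}, ...]. A call has 1 to 20 rows; each row is the pose to reach, as a shift and turn from the pose measured when the call began, along the tool's axes at that moment; what a row does not reach only later rows make up. A row lasts 1/8 s, in which the tool goes at most 62.5 mm and 10.7 degrees, less where a joint would pass 70% of its speed; a pose out of reach is approached as far as the arm can. A call with a gripper value outside its range is refused whole. The fingers move at their own pace and stop on an object; the grip force is fixed at half the most. Time passes only in rows, so rows that repeat a pose let the fingers close. It gives the time, the measured TCP pose, the force and the opening at its end, in the units of the state.
- r.sense(): the state, without advancing time (a new reading comes with each control period).
- r.get_image(name): name is "scene" or "side" or "wrist"; returns (picture, depth): 400x640x3 uint8, blue, green, red; 400x640 float32, m along the optical axis (not along the pixel's ray), 0 where there is no reading.
- r.calibration(name): a dict with "fx", "fy", "cx", "cy" (pixels), "rvec" (rotation vector, rad) and "tvec" (3), from world to camera coordinates, as OpenCV has them. Camera axes: x right, y down, z forward; pixel columns grow to the right and rows downward; lengths in m; the calibration is good to about 2 mm. The wrist camera is an equidistant fisheye: a pixel r from the principal point sees the ray r / f radians off the axis. A picture is of the moment at which its call begins: read the wrist's pose just before it. calibration takes no time and is no camera call; for the wrist camera it gives the pose at the moment of the call.
- r.sign_off(): hands the job in, once; it reports no verdict.
The state is a dict: "time": time; "joint_positions": joint angles; "qd": joint speeds; "effort": joint torques, N m; "tcp_pos": TCP position; "tcp_rot": TCP orientation; "ft_force": force on the tool from outside, world axes, zero at the start; "moment": the same for the moment, N m; "grip_width": finger opening in m.
Only numpy, scipy, OpenCV 4.12 (cv2) and the standard library are available. Lean on these libraries where they do the work, as an engineer would, in place of code of your own. Each camera call takes 0.05 s, during which the arm holds its last target.

## Task

One of the three closed flask cases on the lab bench is still full; they look alike, so feel for it: before moving any away, lift a case's front end by its handle about a centimetre, its far end staying on the bench. Slide the full case, never picking it up, gently along the bench until its far end lies flush against the stop rail, and let go. Leave the two empty cases standing where they are and do not disturb the other things.

Things in the scene. Friction and masses are not known exactly. Their poses are not given: they have to be found in the camera images.
- case_a: one of three outwardly identical closed grey plastic cases with white lid (does not open) and a dark steel U handle at the front, 120 (x) x 100 (y) x 90 (z) mm without handle. Origin: centre of its underside; +x points to the far end, away from the handle, z up. An empty case weighs 0.28 kg in all, the full one 0.75 to 0.95 kg, centred over the case's middle.
- case_a_bar (a point): middle of the handle's round grip (freely turning black sleeve, 14 mm diameter, 58 mm long along the case's y, between two side arms), 108 mm from the case's origin along -x, 72 mm above its underside, 48 mm off the front face; axes as the case's. Lifted here, the case tips about the lower edge of its far end 168 mm away: the free hand takes on about 1 N (up to 2 if it also drags) of an empty case, 2.6 to 5 N of the full one
- case_a_end (a point): middle of the lower edge of this case's far end face (60 mm from the case's origin along +x, at its underside); axes as the case's
- case_b: one of three outwardly identical closed grey plastic cases with white lid (does not open) and a dark steel U handle at the front, 120 (x) x 100 (y) x 90 (z) mm without handle. Origin: centre of its underside; +x points to the far end, away from the handle, z up. Bottom flat; friction on the bench unknown, about 0.3 to 1.
- case_b_bar (a point): middle of the handle's round grip (freely turning black sleeve, 14 mm diameter, 58 mm long along the case's y, between two side arms), 108 mm from the case's origin along -x, 72 mm above its underside, 48 mm off the front face; axes as the case's. Lifting it 10 mm tilts the case 0.06 rad and carries the grip 4 mm forward (+x)
- case_b_end (a point): middle of the lower edge of this case's far end face (60 mm from the case's origin along +x, at its underside); axes as the case's
- case_c: one of three outwardly identical closed grey plastic cases with white lid (does not open) and a dark steel U handle at the front, 120 (x) x 100 (y) x 90 (z) mm without handle. Origin: centre of its underside; +x points to the far end, away from the handle, z up. Which case is full has nothing to do with its name or place.
- case_c_bar (a point): middle of the handle's round grip (freely turning black sleeve, 14 mm diameter, 58 mm long along the case's y, between two side arms), 108 mm from the case's origin along -x, 72 mm above its underside, 48 mm off the front face; axes as the case's. Lifting works as for the other two cases
- case_c_end (a point): middle of the lower edge of this case's far end face (60 mm from the case's origin along +x, at its underside); axes as the case's
- rail: fixed aluminium stop rail standing across the bench beyond the cases: 760 mm long along its y, 26 mm thick, 45 mm high. Origin: at the sheet's top in the middle of the upright face that looks towards the robot and the cases; +x points into the rail, square to that face, away from the robot; turned up to 0.08 rad
- rail_face (a point): the same point as the rail's origin, on its face towards the cases at the sheet's top; axes as the rail's
- mat: fixed flat grey spill sheet on the bench under the cases and the rail, 400 x 840 mm, 3 mm thick; origin at the centre of its underside; the cases stand on its top, at height 0.003 m
- vial_1: bystander: brown vial, 30 mm diameter, 50 mm tall, between two cases; origin under its centre
- vial_2: bystander: brown vial, 30 mm diameter, 50 mm tall, between two cases; origin under its centre
- beaker: bystander: glass beaker, 72 mm diameter, 90 mm tall, at the right; origin under its centre
- reagent: bystander: brown reagent jar, 68 mm diameter, 130 mm tall, at the right; origin under its centre
- washer: bystander: white wash bottle, 60 mm diameter, 150 mm tall, at the left; origin under its centre
- cork_ring: bystander: cork flask ring, 90 mm diameter, 30 mm high, at the left; origin under its centre
- spatula: bystander: spatula, 190 mm long, lying flat at the left; origin near its middle

How it is judged:
On the way:
1. a case has its front end lifted (tilted more than 0.03 rad) for 0.2 s with its far end on the bench, before any case is moved away (30 mm) (((angle between case_a's own z axis and vertical above 0.03 rad and height (world z) of case_a_end below 0.015 m and height (world z) of case_a_bar above 0.073 m and contact force between the fingers and case_a above 0.3 N) or (angle between case_b's own z axis and vertical above 0.03 rad and height (world z) of case_b_end below 0.015 m and height (world z) of case_b_bar above 0.073 m and contact force between the fingers and case_b above 0.3 N) or (angle between case_c's own z axis and vertical above 0.03 rad and height (world z) of case_c_end below 0.015 m and height (world z) of case_c_bar above 0.073 m and contact force between the fingers and case_c above 0.3 N)) and distance of each of case_a_end, case_b_end, case_c_end from where it was at the start of the episode below 0.03 m), for 0.2 s.
At the end, for the whole second after the job is handed in: The full case (over 5.5 N on the bench) stands flat, the middle of its far end within 4 mm of the rail's face, square to it within 0.04 rad, within the rail's length; both empty cases stand flat, front and far end each within 30 mm of the start; all at rest (((contact force between case_a and mat above 5.5 N and x of case_a_end in the frame of rail_face between -0.004 and 0.004 m and y of case_a_end in the frame of rail_face between -0.35 and 0.35 m and angle between the x axis of case_a and the x axis of rail, either way round below 0.04 rad and contact force between each of case_b, case_c and mat below 5.5 N and distance of each of case_b_end, case_b_bar, case_c_end, case_c_bar from where it was at the start of the episode below 0.03 m) or (contact force between case_b and mat above 5.5 N and x of case_b_end in the frame of rail_face between -0.004 and 0.004 m and y of case_b_end in the frame of rail_face between -0.35 and 0.35 m and angle between the x axis of case_b and the x axis of rail, either way round below 0.04 rad and contact force between each of case_a, case_c and mat below 5.5 N and distance of each of case_a_end, case_a_bar, case_c_end, case_c_bar from where it was at the start of the episode below 0.03 m) or (contact force between case_c and mat above 5.5 N and x of case_c_end in the frame of rail_face between -0.004 and 0.004 m and y of case_c_end in the frame of rail_face between -0.35 and 0.35 m and angle between the x axis of case_c and the x axis of rail, either way round below 0.04 rad and contact force between each of case_a, case_b and mat below 5.5 N and distance of each of case_a_end, case_a_bar, case_b_end, case_b_bar from where it was at the start of the episode below 0.03 m)) and angle between each of case_a, case_b, case_c's own z axis and vertical below 0.03 rad and linear speed of each of case_a, case_b, case_c below 0.01 m/s and height (world z) of each of case_a_end, case_b_end, case_c_end below 0.011 m); the robot touches nothing.
It fails at once if a case is tilted by more than 0.2 rad (angle between any of case_a, case_b, case_c's own z axis and vertical above 0.2 rad).
It fails at once if a case's far end is lifted more than 12 mm off the bench (the case is picked up) (height (world z) of any of case_a_end, case_b_end, case_c_end above 0.015 m).
It fails at once if a case is pressed on the stop rail with more than 20 N (contact force between any of case_a, case_b, case_c and rail above 20 N).
It fails at once if another thing on the bench is shifted by more than 20 mm (distance of any of vial_1, vial_2, beaker, reagent, washer, cork_ring, spatula from where it was at the start of the episode above 0.02 m).
It also fails if it takes over 48 s, if anything falls off the work surface, if the arm or the gripper's body presses on something with over 40 N, if the wrist force passes 120 N, or if a joint passes its speed limit or range.

## Working session

There is one attempt and no reset: what is moved stays moved. The work goes in short steps, Python scripts to look and compute and a tool call to move; the robot and the scene stay as the last step left them, time stands still between calls to the robot, and variables do not carry over. Pictures are saved under pics/ and viewed, and the job is handed in when it is done.

Besides the shell and the picture viewer there is one more tool, called after ">>>" as name(argument=value, ...) on one line, values as JSON. play_rows: Moves the arm, as the interface text tells. Its arguments: {"type":"object","properties":{"moves":{"type":"array"}},"required":["moves"]}

```bash
ls; mkdir -p pics; python3 - <<'E'
from cell import r
import cv2
s=r.sense()
for k,v in s.items(): print(k,v)
for n in ("scene","side","wrist"):
    c=r.calibration(n); print(n,c)
    im,d=r.get_image(n)
    cv2.imwrite(f"pics/{n}0.png",im)
    import numpy as np; np.save(f"pics/{n}0.npy",d)
E
```

```text
pics
time 0.0
joint_positions [-1.39331690e-01  2.91292895e-01 -1.54105982e-01  1.12668979e+00
  1.78620824e-05  1.43150218e+00]
qd [-0.00071786  0.00094689  0.00061646  0.00044793  0.00075024  0.00132329]
effort [-3.46096487e-03 -5.37150800e+01  3.31364536e+01  1.60375424e-02
 -3.39078597e-04  1.08972756e-05]
tcp_pos [5.24576591e-01 5.24097546e-05 2.30733338e-01]
tcp_rot [-0.50026055  0.50037791 -0.49964066  0.49972046]
ft_force [-0.29742277  0.16738742  0.04120744]
moment [-0.01238494 -0.0079554  -0.03901084]
grip_width 0.0851112694189903
scene {'fx': 363.4904928829961, 'fy': 363.4904928829961, 'cx': 315.42428804550013, 'cy': 202.56838796560044, 'rvec': array([ 1.30580956,  2.20128568, -0.95762417]), 'tvec': array([ 0.24525896, -0.27439719,  1.5918141 ])}
side {'fx': 411.70959999060864, 'fy': 411.70959999060864, 'cx': 326.1046732836646, 'cy': 201.35677441658927, 'rvec': array([ 2.30008802, -0.64009663,  0.27829047]), 'tvec': array([-0.47558744,  0.2902994 ,  1.11476045])}
wrist {'fx': 309.70691628693146, 'fy': 309.70691628693146, 'cx': 319.6628635321585, 'cy': 200.53572412893502, 'rvec': array([-2.84666007e+00,  8.71130575e-04,  2.23794185e-03]), 'tvec': array([-0.52436231, -0.03734111,  0.38060568])}
```

View pics/scene0.png

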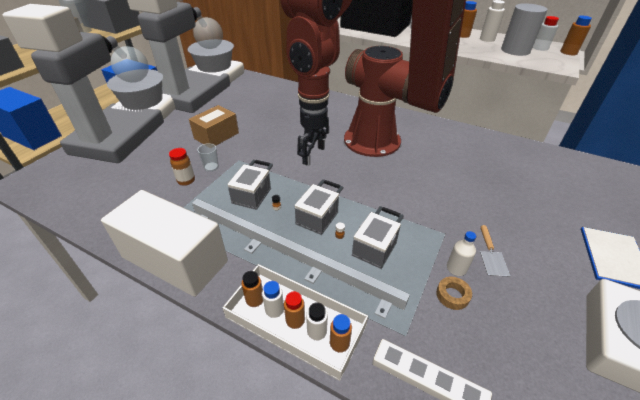

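View pics/side0.png

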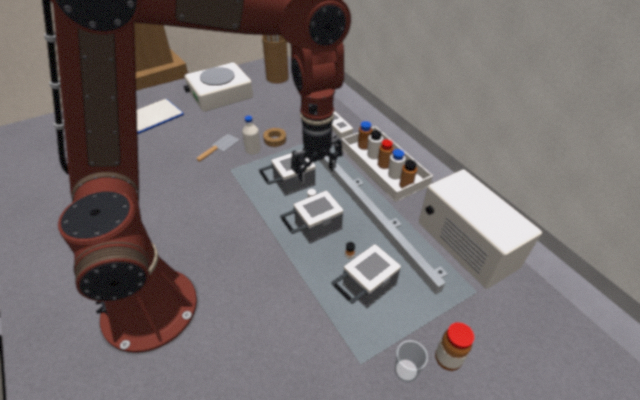

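View pics/wrist0.png

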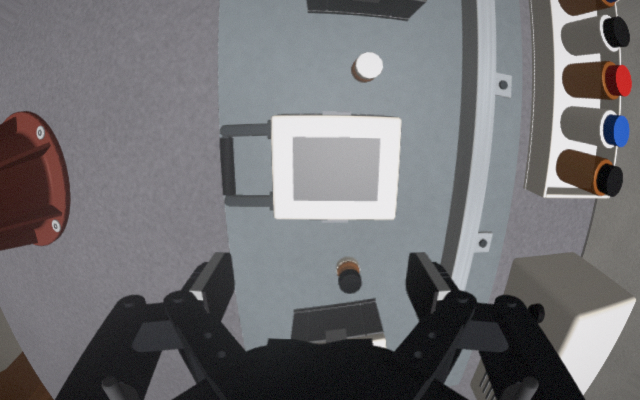

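```bash
cat > h.py <<'E'
import numpy as np, cv2
def ray(c,px,fish):
    px=np.asarray(px,float).reshape(-1,1,2)
    K=np.array([[c['fx'],0,c['cx']],[0,c['fy'],c['cy']],[0,0,1.]])
    u=cv2.fisheye.undistortPoints(px,K,np.zeros(4)) if fish else cv2.undistortPoints(px,K,None)
    R=cv2.Rodrigues(c['rvec'])[0]
    d=np.c_[u[:,0],np.ones(len(u))]@R
    o=-R.T@c['tvec']
    return o,d
def plane(c,px,z,fish=False):
    o,d=ray(c,px,fish)
    return o+d*((z-o[2])/d[:,2])[:,None]
def proj(c,P,fish=False):
    P=np.asarray(P,float).reshape(-1,1,3)
    K=np.array([[c['fx'],0,c['cx']],[0,c['fy'],c['cy']],[0,0,1.]])
    if fish: return cv2.fisheye.projectPoints(P,c['rvec'],c['tvec'],K,np.zeros(4))[0][:,0]
    return cv2.projectPoints(P,c['rvec'],c['tvec'],K,None)[0][:,0]
E
python3 - <<'E'
from cell import r
from h import *
for n in("scene","side","wrist"):
    im=cv2.imread(f"pics/{n}0.png"); c=r.calibration(n); fish=n=="wrist"
    hsv=cv2.cvtColor(im,cv2.COLOR_BGR2HSV)
    m=((hsv[...,2]>185)&(hsv[...,1]<40)).astype(np.uint8)*255
    cs,_=cv2.findContours(m,cv2.RETR_EXTERNAL,cv2.CHAIN_APPROX_NONE)
    for k in cs:
        if cv2.contourArea(k)<300: continue
        h=cv2.convexHull(k).astype(np.float32)
        P=plane(c,h,0.093,fish)[:,:2].astype(np.float32)
        (cx,cy),(w,hh),a=cv2.minAreaRect(P)
        if not(0.07<min(w,hh)<0.13 and max(w,hh)<.15): continue
        print(n,h.mean(0).round(),np.round([cx,cy,w,hh,a],4))
E
```

```text
scene [[375. 230.]] [ 0.5735  0.2416  0.1008  0.1219 87.4601]
scene [[316. 201.]] [5.4120e-01 2.0100e-02 1.0090e-01 1.2170e-01 8.9539e+01]
scene [[249. 178.]] [ 0.5543 -0.2426  0.1213  0.0999  8.699 ]
side [[375. 266.]] [ 0.5526 -0.2438  0.1202  0.1009  9.3731]
side [[321. 207.]] [5.39600e-01 3.52000e-02 1.32400e-01 1.19900e-01 8.95391e+01]
wrist [[350. 165.]] [5.39600e-01 1.97000e-02 9.90000e-02 1.19000e-01 8.95249e+01]
```

```bash
python3 - <<'E'
import cv2
im=cv2.imread("pics/scene0.png")[150:330,170:460]
cv2.imwrite("pics/s_crop.png",cv2.resize(im,None,fx=2.7,fy=2.7,interpolation=cv2.INTER_CUBIC))
E
```

```text
(no output)
```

View pics/s_crop.png

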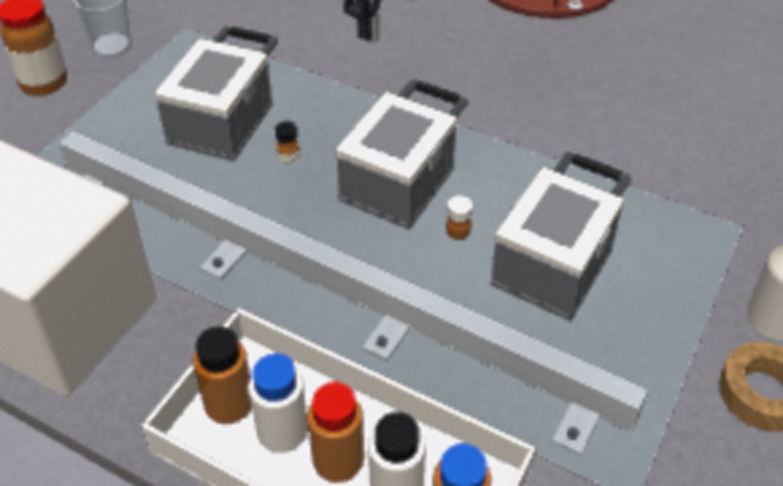

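```bash
python3 - <<'E'
from cell import r
from h import *
im=cv2.imread("pics/wrist0.png")
cv2.imwrite("pics/w_crop.png",cv2.resize(im[0:260,400:560],None,fx=2.3,fy=2.3,interpolation=cv2.INTER_CUBIC))
c=r.calibration("wrist"); d=np.load("pics/wrist0.npy")
R=cv2.Rodrigues(c['rvec'])[0]
vv,uu=np.mgrid[0:400,0:640]
o,dd=ray(c,np.c_[uu.ravel(),vv.ravel()],True)
P=(o+dd*d.ravel()[:,None]).reshape(400,640,3)
for v in (20,80,140,200,240):
    print(v,[(u,*np.round(P[v,u],3)) for u in range(436,504,4)])
# scene
c=r.calibration("scene"); d=np.load("pics/scene0.npy")
uu,vv=np.meshgrid(np.arange(640),np.arange(400))
o,dd=ray(c,np.c_[uu.ravel(),vv.ravel()],False)
P=(o+dd*d.ravel()[:,None]).reshape(400,640,3)
m=(abs(P[...,2]-.048)<.004)&(P[...,0]>.62)&(P[...,0]<.75)&(abs(P[...,1])<.36)
X=P[m]; print(m.sum(), X.min(0),X.max(0))
A=np.polyfit(X[:,1],X[:,0],1); print("scene top mid",A)
E
```

```text
20 [(436, np.float64(0.669), np.float64(0.195), np.float64(0.003)), (440, np.float64(0.674), np.float64(0.196), np.float64(0.004)), (444, np.float64(0.679), np.float64(0.196), np.float64(0.005)), (448, np.float64(0.685), np.float64(0.197), np.float64(0.004)), (452, np.float64(0.691), np.float64(0.199), np.float64(0.003)), (456, np.float64(0.697), np.float64(0.2), np.float64(0.003)), (460, np.float64(0.702), np.float64(0.2), np.float64(0.005)), (464, np.float64(0.703), np.float64(0.198), np.float64(0.014)), (468, np.float64(0.703), np.float64(0.195), np.float64(0.025)), (472, np.float64(0.704), np.float64(0.193), np.float64(0.034)), (476, np.float64(0.703), np.float64(0.19), np.float64(0.046)), (480, np.float64(0.707), np.float64(0.19), np.float64(0.049)), (484, np.float64(0.712), np.float64(0.191), np.float64(0.05)), (488, np.float64(0.718), np.float64(0.192), np.float64(0.049)), (492, np.float64(0.724), np.float64(0.194), np.float64(0.047)), (496, np.float64(0.757), np.float64(0.211), np.float64(0.005)), (500, np.float64(0.765), np.float64(0.213), np.float64(0.004))]
80 [(436, np.fl
[... 3782 characters left out ...]
8)), (468, np.float64(0.71), np.float64(-0.076), np.float64(0.049)), (472, np.float64(0.716), np.float64(-0.076), np.float64(0.049)), (476, np.float64(0.722), np.float64(-0.077), np.float64(0.048)), (480, np.float64(0.752), np.float64(-0.095), np.float64(0.01)), (484, np.float64(0.756), np.float64(-0.093), np.float64(0.015)), (488, np.float64(0.766), np.float64(-0.096), np.float64(0.01)), (492, np.float64(0.777), np.float64(-0.099), np.float64(0.004)), (496, np.float64(0.786), np.float64(-0.1), np.float64(0.003)), (500, np.float64(0.792), np.float64(-0.099), np.float64(0.005))]
1735 [ 0.62190451 -0.35951157  0.04402395] [0.73467249 0.35974939 0.05199577]
scene top mid [0.01061214 0.71058199]
```

View pics/w_crop.png

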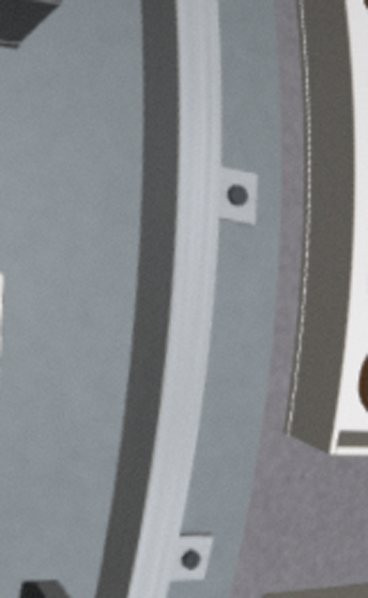

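```bash
python3 - <<'E'
from cell import r
from h import *
c=r.calibration("wrist")
print(plane(c,[[227,137],[227,165],[227,195]],.075,True))
s=r.calibration("scene")
for n,cen,yaw in(("L",(.5735,.2416),-.044),("M",(.540,.0198),-.0085),("R",(.5535,-.243),.158)):
    b=np.array([cen[0]-.108*np.cos(yaw),cen[1]-.108*np.sin(yaw),.075])
    y=np.array([-np.sin(yaw),np.cos(yaw),0])*.029
    print(n,b,proj(s,[b-y,b,b+y]).round(1).tolist())
    im=cv2.imread("pics/scene0.png")
im=cv2.resize(im,None,fx=4,fy=4,interpolation=cv2.INTER_CUBIC)
for cen,yaw in(((.5735,.2416),-.044),((.540,.0198),-.0085),((.5535,-.243),.158)):
    b=np.array([cen[0]-.108*np.cos(yaw),cen[1]-.108*np.sin(yaw),.075])
    y=np.array([-np.sin(yaw),np.cos(yaw),0])*.029
    for p in proj(s,[b-y,b,b+y]): cv2.circle(im,tuple(int(v) for v in p*4+1.5),3,(0,0,255),-1)
cv2.imwrite("pics/h.png",np.hstack([im[v:v+200,u:u+260] for u,v in((920,590),(1200,680),(1430,780))]))
d=np.load("pics/scene0.npy")
uu,vv=np.meshgrid(np.arange(640),np.arange(400))
o,dd=ray(s,np.c_[uu.ravel(),vv.ravel()],False)
P=(o+dd*d.ravel()[:,None]).reshape(400,640,3)
m=(abs(P[...,2]-.048)<.003)&(P[...,0]>.69)&(P[...,0]<.74)&(abs(P[...,1])<.36)
X=P[m];print("rail top mid", np.polyfit(X[:,1],X[:,0],1),len(X))
E
```

```text
[[ 0.43262382  0.04947249  0.075     ]
 [ 0.43097466  0.02107733  0.075     ]
 [ 0.42853942 -0.01044353  0.075     ]]
L [0.46560453 0.24635047 0.075     ] [[381.9, 208.7], [390.3, 212.0], [398.9, 215.4]]
M [0.4320039  0.02071799 0.075     ] [[324.3, 181.5], [331.7, 184.1], [339.2, 186.8]]
R [ 0.44684525 -0.25999309  0.075     ] [[255.1, 161.4], [262.1, 163.0], [269.3, 164.5]]
rail top mid [0.02278107 0.71253864] 1574
```

View pics/h.png

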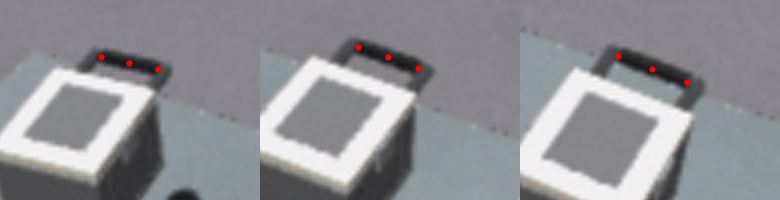

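>>> play_rows(moves=[{"dz": -0.047, "dx": -0.01, "claw": 0.045}, {"dz": -0.0931, "dx": -0.0207, "claw": 0.045}, {"dz": -0.0931, "dx": -0.0207, "dy": 0.04, "claw": 0.045}, {"dz": -0.0931, "dx": -0.0207, "dy": 0.08, "claw": 0.045}, {"dz": -0.0931, "dx": -0.0207, "dy": 0.1, "claw": 0.045}, {"dz": -0.0931, "dx": -0.0207, "dy": 0.1, "claw": 0.045}])

```text
schema error: expected keys rx, ry, rz, dx, dy, dz, claw
```

>>> play_rows(moves=[{"rx": 0, "ry": 0, "rz": 0, "dz": -0.047, "dx": -0.01, "dy": 0, "claw": 0.045}, {"rx": 0, "ry": 0, "rz": 0, "dz": -0.0931, "dx": -0.0207, "dy": 0, "claw": 0.045}, {"rx": 0, "ry": 0, "rz": 0, "dz": -0.0931, "dx": -0.0207, "dy": 0.04, "claw": 0.045}, {"rx": 0, "ry": 0, "rz": 0, "dz": -0.0931, "dx": -0.0207, "dy": 0.08, "claw": 0.045}, {"rx": 0, "ry": 0, "rz": 0, "dz": -0.0931, "dx": -0.0207, "dy": 0.1, "claw": 0.045}, {"rx": 0, "ry": 0, "rz": 0, "dz": -0.0931, "dx": -0.0207, "dy": 0.1, "claw": 0.045}])

```text
time: 0.9
tcp_pos: [0.4302, 0.0209, 0.1299]
tcp_rot: [-0.501, 0.501, -0.499, 0.499]
ft_force: [0.4, 0.7, 0.3]
grip_width: 0.0448
```

```bash
python3 - <<'E'
from cell import r
import cv2
s=r.sense(); print(s['tcp_pos'],s['ft_force'],s['grip_width'],s['time'])
im,d=r.get_image("wrist"); cv2.imwrite("pics/w1.png",im)
E
```

```text
[0.43019234 0.02092185 0.12988178] [0.37121877 0.69761954 0.296611  ] 0.04482038497108208 0.9
```

View pics/w1.png

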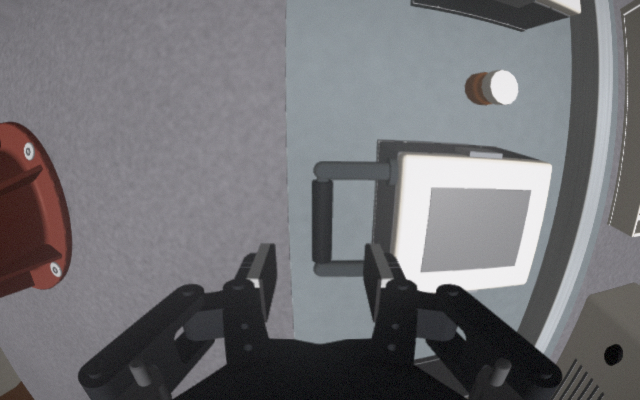

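>>> play_rows(moves=[{"rx": 0, "ry": 0, "rz": 0, "dz": 0.001, "dx": 0, "dy": 0.03, "claw": 0.045}, {"rx": 0, "ry": 0, "rz": 0, "dz": 0.001, "dx": 0, "dy": 0.06, "claw": 0.045}, {"rx": 0, "ry": 0, "rz": 0, "dz": 0.001, "dx": 0, "dy": 0.074, "claw": 0.045}, {"rx": 0, "ry": 0, "rz": 0, "dz": 0.001, "dx": 0, "dy": 0.074, "claw": 0.045}, {"rx": 0, "ry": 0, "rz": 0, "dz": 0.001, "dx": 0, "dy": 0.074, "claw": 0.045}])

```text
time: 1.58
tcp_pos: [0.4329, 0.0207, 0.058]
tcp_rot: [-0.5, 0.5, -0.5, 0.5]
ft_force: [-0.0, 0.4, 0.2]
grip_width: 0.0452
```

>>> play_rows(moves=[{"rx": 0, "ry": 0, "rz": 0, "dz": 0, "dx": 0, "dy": 0, "claw": 0.02}, {"rx": 0, "ry": 0, "rz": 0, "dz": 0, "dx": 0, "dy": 0, "claw": 0.008}, {"rx": 0, "ry": 0, "rz": 0, "dz": 0, "dx": 0, "dy": 0, "claw": 0.008}, {"rx": 0, "ry": 0, "rz": 0, "dz": 0, "dx": 0, "dy": 0, "claw": 0.008}])

```text
time: 2.08
tcp_pos: [0.4331, 0.0206, 0.0587]
tcp_rot: [0.5, -0.5, 0.5, -0.5]
ft_force: [-2.9, -0.3, 8.9]
grip_width: 0.0124
```

>>> play_rows(moves=[{"rx": 0, "ry": 0, "rz": 0, "dz": 0.001, "dx": 0, "dy": -0.002, "claw": 0.008}, {"rx": 0, "ry": 0, "rz": 0, "dz": 0.002, "dx": 0, "dy": -0.004, "claw": 0.008}, {"rx": 0, "ry": 0, "rz": 0, "dz": 0.003, "dx": 0, "dy": -0.007, "claw": 0.008}, {"rx": 0, "ry": 0, "rz": 0, "dz": 0.004, "dx": 0, "dy": -0.01, "claw": 0.008}, {"rx": 0, "ry": 0, "rz": 0, "dz": 0.0045, "dx": 0, "dy": -0.012, "claw": 0.008}, {"rx": 0, "ry": 0, "rz": 0, "dz": 0.0045, "dx": 0, "dy": -0.012, "claw": 0.008}, {"rx": 0, "ry": 0, "rz": 0, "dz": 0.0045, "dx": 0, "dy": -0.012, "claw": 0.008}])

```text
time: 2.95
tcp_pos: [0.4377, 0.0207, 0.0707]
tcp_rot: [0.5, -0.5, 0.5, -0.5]
ft_force: [1.6, 0.5, -4.5]
grip_width: 0.0121
```

```bash
python3 - <<'E'
from cell import r
import cv2
s=r.sense(); print(s['tcp_pos'],s['ft_force'],s['moment'],s['grip_width'],s['time'])
im,d=r.get_image("scene"); cv2.imwrite("pics/s2.png",cv2.resize(im[150:330,170:460],None,fx=2.7,fy=2.7))
s=r.sense(); print(s['tcp_pos'],s['ft_force'],s['moment'],s['grip_width'],s['time'])
E
```

```text
[0.43771088 0.0206515  0.07072415] [ 1.61056763  0.47656597 -4.516352  ] [-0.04455333 -0.41425199 -0.00715904] 0.012146779106695923 2.95
[0.43761844 0.02066321 0.070678  ] [ 2.1315657  -0.41126565 -4.11936707] [-0.03715535 -0.42803595 -0.04372249] 0.011907181281728612 3.0
```

View pics/s2.png

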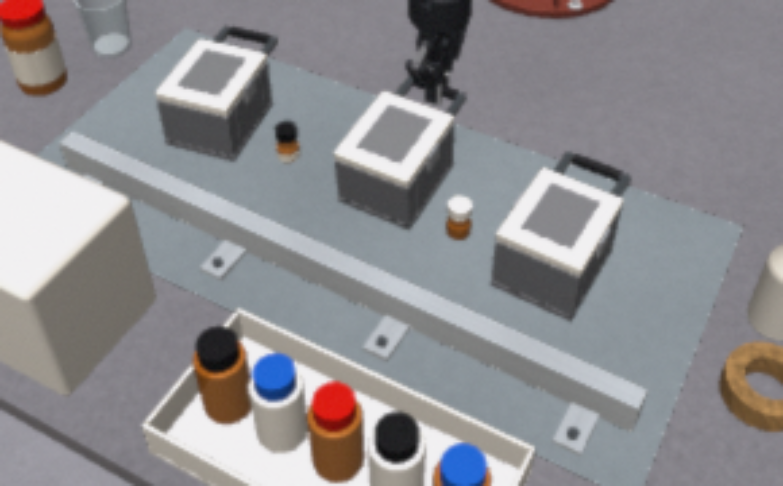

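>>> play_rows(moves=[{"rx": 0, "ry": 0, "rz": 0, "dz": 0, "dx": 0, "dy": -0.001, "claw": 0.008}, {"rx": 0, "ry": 0, "rz": 0, "dz": 0, "dx": 0, "dy": -0.001, "claw": 0.008}, {"rx": 0, "ry": 0, "rz": 0, "dz": 0, "dx": 0, "dy": -0.001, "claw": 0.008}, {"rx": 0, "ry": 0, "rz": 0, "dz": 0, "dx": 0, "dy": -0.001, "claw": 0.008}])

```text
time: 3.5
tcp_pos: [0.4375, 0.0207, 0.0717]
tcp_rot: [0.5, -0.5, 0.5, -0.5]
ft_force: [1.9, -0.4, -3.9]
grip_width: 0.0118
```

>>> play_rows(moves=[{"rx": 0, "ry": 0, "rz": 0, "dz": -0.001, "dx": 0, "dy": 0.003, "claw": 0.008}, {"rx": 0, "ry": 0, "rz": 0, "dz": -0.002, "dx": 0, "dy": 0.006, "claw": 0.008}, {"rx": 0, "ry": 0, "rz": 0, "dz": -0.003, "dx": 0, "dy": 0.009, "claw": 0.008}, {"rx": 0, "ry": 0, "rz": 0, "dz": -0.004, "dx": 0, "dy": 0.0115, "claw": 0.008}, {"rx": 0, "ry": 0, "rz": 0, "dz": -0.004, "dx": 0, "dy": 0.0115, "claw": 0.008}, {"rx": 0, "ry": 0, "rz": 0, "dz": -0.004, "dx": 0, "dy": 0.0115, "claw": 0.008}])

```text
time: 4.25
tcp_pos: [0.4335, 0.0207, 0.0602]
tcp_rot: [0.5, -0.5, 0.5, -0.5]
ft_force: [-2.8, -0.2, -1.2]
grip_width: 0.0117
```

>>> play_rows(moves=[{"rx": 0, "ry": 0, "rz": 0, "dz": 0.003, "dx": 0, "dy": 0, "claw": 0.008}, {"rx": 0, "ry": 0, "rz": 0, "dz": 0.008, "dx": 0, "dy": 0, "claw": 0.008}, {"rx": 0, "ry": 0.2, "rz": 0, "dz": 0.014, "dx": 0, "dy": 0, "claw": 0.008}, {"rx": 0, "ry": 0.4, "rz": 0, "dz": 0.02, "dx": 0, "dy": 0, "claw": 0.008}, {"rx": 0, "ry": 0.6, "rz": 0, "dz": 0.026, "dx": 0, "dy": 0, "claw": 0.008}, {"rx": 0, "ry": 0.8, "rz": 0, "dz": 0.032, "dx": 0, "dy": 0, "claw": 0.008}, {"rx": 0, "ry": 0.8, "rz": 0, "dz": 0.037, "dx": 0, "dy": 0, "claw": 0.008}, {"rx": 0, "ry": 0.8, "rz": 0, "dz": 0.04, "dx": 0, "dy": 0, "claw": 0.008}, {"rx": 0, "ry": 0.8, "rz": 0, "dz": 0.04, "dx": 0, "dy": 0, "claw": 0.008}])

```text
time: 5.38
tcp_pos: [0.4742, 0.0206, 0.0602]
tcp_rot: [0.496, -0.503, 0.504, -0.497]
ft_force: [-0.5, -0.1, -2.4]
grip_width: 0.012
```

>>> play_rows(moves=[{"rx": 0, "ry": 0, "rz": 0, "dz": 0.003, "dx": 0, "dy": 0, "claw": 0.008}, {"rx": 0, "ry": 0, "rz": 0, "dz": 0.008, "dx": 0, "dy": 0, "claw": 0.008}, {"rx": 0, "ry": 0, "rz": 0, "dz": 0.014, "dx": 0, "dy": 0, "claw": 0.008}, {"rx": 0, "ry": 0, "rz": 0, "dz": 0.02, "dx": 0, "dy": 0, "claw": 0.008}, {"rx": 0, "ry": 0, "rz": 0, "dz": 0.026, "dx": 0, "dy": 0, "claw": 0.008}, {"rx": 0, "ry": 0, "rz": 0, "dz": 0.032, "dx": 0, "dy": 0, "claw": 0.008}, {"rx": 0, "ry": 0, "rz": 0, "dz": 0.038, "dx": 0, "dy": 0, "claw": 0.008}, {"rx": 0, "ry": 0, "rz": 0, "dz": 0.043, "dx": 0, "dy": 0, "claw": 0.008}, {"rx": 0, "ry": 0, "rz": 0, "dz": 0.045, "dx": 0, "dy": 0, "claw": 0.008}, {"rx": 0, "ry": 0, "rz": 0, "dz": 0.045, "dx": 0, "dy": 0, "claw": 0.008}])

```text
time: 6.62
tcp_pos: [0.5197, 0.02, 0.0603]
tcp_rot: [0.496, -0.503, 0.504, -0.497]
ft_force: [-1.2, 0.6, -1.6]
grip_width: 0.0117
```

```bash
python3 - <<'E'
from cell import r
from h import *
for n in("scene","wrist"):
    c=r.calibration(n); im,d=r.get_image(n); fish=n=="wrist"
    cv2.imwrite(f"pics/{n}3.png",im)
    hsv=cv2.cvtColor(im,cv2.COLOR_BGR2HSV)
    m=((hsv[...,2]>185)&(hsv[...,1]<40)).astype(np.uint8)*255
    cs,_=cv2.findContours(m,cv2.RETR_EXTERNAL,cv2.CHAIN_APPROX_NONE)
    for k in cs:
        if cv2.contourArea(k)<300: continue
        h=cv2.convexHull(k).astype(np.float32)
        P=plane(c,h,0.093,fish)[:,:2].astype(np.float32)
        (cx,cy),(w,hh),a=cv2.minAreaRect(P)
        if not(0.07<min(w,hh)<0.13 and max(w,hh)<.15): continue
        print(n,h.mean(0).round(),np.round([cx,cy,w,hh,a],4))
s=r.sense(); print(s['tcp_pos'],s['ft_force'],s['time'])
E
```

```text
scene [[374. 230.]] [ 0.5734  0.2421  0.1002  0.1215 87.2396]
scene [[302. 217.]] [6.28600e-01 1.85000e-02 9.99000e-02 1.22500e-01 8.88156e+01]
scene [[249. 178.]] [ 0.5544 -0.2424  0.1213  0.1001  8.9383]
wrist [[550. 235.]] [6.28400e-01 9.60000e-03 1.14900e-01 1.19600e-01 8.89638e+01]
[0.51970972 0.01998526 0.0604134 ] [-0.01081301  0.04165271 -3.57947125] 6.725
```

View pics/wrist3.png

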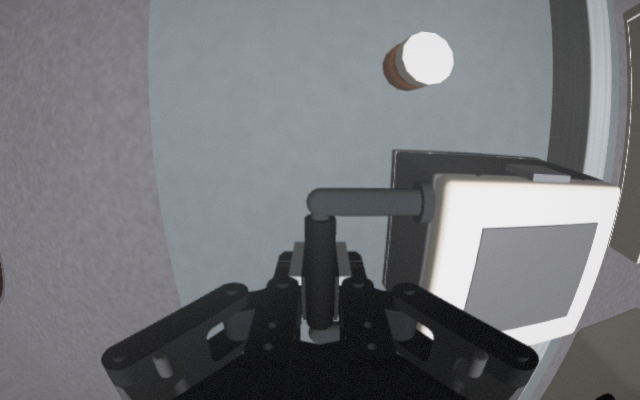

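>>> play_rows(moves=[{"rx": 0, "ry": 0, "rz": 0, "dz": 0.002, "dx": 0, "dy": 0.0003, "claw": 0.008}, {"rx": 0, "ry": 0, "rz": 0, "dz": 0.005, "dx": 0, "dy": 0.0006, "claw": 0.008}, {"rx": 0, "ry": 0, "rz": 0, "dz": 0.007, "dx": 0, "dy": 0.0008, "claw": 0.008}, {"rx": 0, "ry": 0, "rz": 0, "dz": 0.009, "dx": 0, "dy": 0.0008, "claw": 0.008}, {"rx": 0, "ry": 0, "rz": 0, "dz": 0.009, "dx": 0, "dy": 0.0008, "claw": 0.008}])

```text
time: 7.35
tcp_pos: [0.5291, 0.0198, 0.0597]
tcp_rot: [0.496, -0.503, 0.504, -0.497]
ft_force: [-2.3, 0.4, -1.9]
grip_width: 0.012
```

>>> play_rows(moves=[{"rx": 0, "ry": 0, "rz": 0, "dz": 0.0005, "dx": 0, "dy": 0, "claw": 0.008}, {"rx": 0, "ry": 0, "rz": 0, "dz": 0.001, "dx": 0, "dy": 0, "claw": 0.008}, {"rx": 0, "ry": 0, "rz": 0, "dz": 0.001, "dx": 0, "dy": 0, "claw": 0.008}])

```text
time: 7.72
tcp_pos: [0.5301, 0.0198, 0.0597]
tcp_rot: [0.496, -0.503, 0.504, -0.497]
ft_force: [-3.2, 0.3, -1.4]
grip_width: 0.0117
```

>>> play_rows(moves=[{"rx": 0, "ry": 0, "rz": 0, "dz": 0.0005, "dx": 0, "dy": 0, "claw": 0.008}, {"rx": 0, "ry": 0, "rz": 0, "dz": 0.001, "dx": 0, "dy": 0, "claw": 0.008}, {"rx": 0, "ry": 0, "rz": 0, "dz": 0.001, "dx": 0, "dy": 0, "claw": 0.008}])

```text
time: 8.1
tcp_pos: [0.531, 0.0198, 0.0596]
tcp_rot: [0.496, -0.503, 0.504, -0.497]
ft_force: [-3.1, 0.2, -1.4]
grip_width: 0.0118
```

>>> play_rows(moves=[{"rx": 0, "ry": 0, "rz": 0, "dz": 0.0005, "dx": 0, "dy": 0, "claw": 0.008}, {"rx": 0, "ry": 0, "rz": 0, "dz": 0.001, "dx": 0, "dy": 0, "claw": 0.008}, {"rx": 0, "ry": 0, "rz": 0, "dz": 0.001, "dx": 0, "dy": 0, "claw": 0.008}])

```text
time: 8.48
tcp_pos: [0.531, 0.02, 0.0593]
tcp_rot: [0.496, -0.503, 0.504, -0.497]
ft_force: [-6.6, 1.4, -0.3]
grip_width: 0.012
```

>>> play_rows(moves=[{"rx": 0, "ry": 0, "rz": 0, "dz": 0.0012, "dx": 0, "dy": 0, "claw": 0.008}, {"rx": 0, "ry": 0, "rz": 0, "dz": 0.0015, "dx": 0, "dy": 0, "claw": 0.008}])

```text
time: 8.72
tcp_pos: [0.531, 0.0201, 0.0589]
tcp_rot: [-0.497, 0.504, -0.503, 0.496]
ft_force: [-9.1, 0.1, 1.5]
grip_width: 0.012
```

```bash
python3 - <<'E'
from cell import r
from h import *
for n in("scene","side"):
    c=r.calibration(n); im,d=r.get_image(n); fish=n=="wrist"
    cv2.imwrite(f"pics/{n}4.png",im)
    hsv=cv2.cvtColor(im,cv2.COLOR_BGR2HSV)
    m=((hsv[...,2]>185)&(hsv[...,1]<40)).astype(np.uint8)*255
    cs,_=cv2.findContours(m,cv2.RETR_EXTERNAL,cv2.CHAIN_APPROX_NONE)
    for k in cs:
        if cv2.contourArea(k)<300: continue
        h=cv2.convexHull(k).astype(np.float32)
        P=plane(c,h,0.093,fish)[:,:2].astype(np.float32)
        (cx,cy),(w,hh),a=cv2.minAreaRect(P)
        if not(0.07<min(w,hh)<0.13 and max(w,hh)<.15): continue
        print(n,h.mean(0).round(),np.round([cx,cy,w,hh,a],4))
im=cv2.imread("pics/scene4.png")
cv2.imwrite("pics/s4c.png",cv2.resize(im[170:290,230:380],None,fx=5,fy=5,interpolation=cv2.INTER_CUBIC))
s=r.sense(); print(s['tcp_pos'],s['ft_force'],s['time'])
E
```

```text
scene [[374. 230.]] [ 0.5734  0.2421  0.1002  0.1215 87.2396]
scene [[302. 219.]] [6.40100e-01 1.85000e-02 1.00400e-01 1.21600e-01 8.86353e+01]
scene [[249. 178.]] [ 0.5543 -0.2426  0.1213  0.0999  8.699 ]
side [[374. 265.]] [ 0.5526 -0.2435  0.1213  0.1015  9.5943]
side [[163. 110.]] [ 0.2702  0.781   0.121   0.1347 11.3921]
[0.5309561  0.020152   0.05893097] [-8.33807029  0.93094278  0.85017955] 8.825
```

View pics/s4c.png

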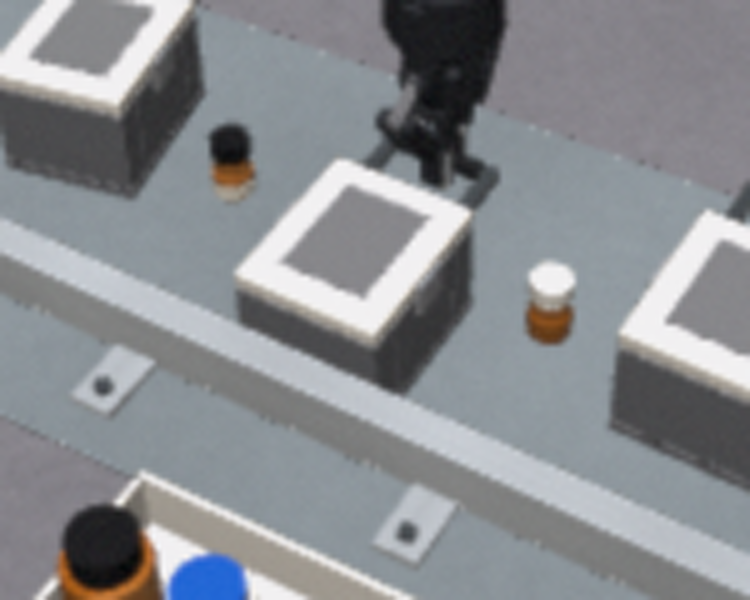

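>>> play_rows(moves=[{"rx": 0, "ry": 0, "rz": 0, "dz": 0.0002, "dx": 0, "dy": 0, "claw": 0.008}, {"rx": 0, "ry": 0, "rz": 0, "dz": 0.0, "dx": 0, "dy": 0, "claw": 0.012}, {"rx": 0, "ry": 0, "rz": 0, "dz": 0, "dx": 0, "dy": 0, "claw": 0.02}, {"rx": 0, "ry": 0, "rz": 0, "dz": 0, "dx": 0, "dy": 0, "claw": 0.04}, {"rx": 0, "ry": 0, "rz": 0, "dz": 0, "dx": 0, "dy": 0, "claw": 0.045}, {"rx": 0, "ry": 0, "rz": 0, "dz": 0, "dx": 0, "dy": 0, "claw": 0.045}])

```text
time: 9.57
tcp_pos: [0.5313, 0.0201, 0.0591]
tcp_rot: [-0.497, 0.504, -0.503, 0.496]
ft_force: [0.4, -0.0, 0.3]
grip_width: 0.0451
```

>>> play_rows(moves=[{"rx": 0, "ry": 0, "rz": 0, "dz": 0, "dx": 0, "dy": -0.01, "claw": 0.045}, {"rx": 0, "ry": 0, "rz": 0, "dz": 0, "dx": 0, "dy": -0.03, "claw": 0.045}, {"rx": 0, "ry": 0, "rz": 0, "dz": 0, "dx": 0, "dy": -0.06, "claw": 0.045}, {"rx": 0, "ry": 0, "rz": 0, "dz": 0, "dx": 0, "dy": -0.1, "claw": 0.045}, {"rx": 0, "ry": 0, "rz": 0, "dz": -0.04, "dx": 0, "dy": -0.14, "claw": 0.045}, {"rx": 0, "ry": 0, "rz": 0, "dz": -0.08, "dx": 0, "dy": -0.16, "claw": 0.045}, {"rx": 0, "ry": 0, "rz": 0, "dz": -0.08, "dx": 0, "dy": -0.16, "claw": 0.045}, {"rx": 0, "ry": 0, "rz": 0, "dz": -0.08, "dx": 0, "dy": -0.16, "claw": 0.045}])

```text
time: 10.58
tcp_pos: [0.4522, 0.0211, 0.2197]
tcp_rot: [-0.496, 0.504, -0.503, 0.496]
ft_force: [-0.6, 0.1, 0.1]
grip_width: 0.045
```

```bash
python3 - <<'E'
from cell import r
from h import *
for n in("scene","side","wrist"):
    c=r.calibration(n); im,d=r.get_image(n); fish=n=="wrist"
    cv2.imwrite(f"pics/{n}5.png",im)
    hsv=cv2.cvtColor(im,cv2.COLOR_BGR2HSV)
    m=((hsv[...,2]>185)&(hsv[...,1]<40)).astype(np.uint8)*255
    cs,_=cv2.findContours(m,cv2.RETR_EXTERNAL,cv2.CHAIN_APPROX_NONE)
    for k in cs:
        if cv2.contourArea(k)<300: continue
        h=cv2.convexHull(k).astype(np.float32)
        P=plane(c,h,0.093,fish)[:,:2].astype(np.float32)
        (cx,cy),(w,hh),a=cv2.minAreaRect(P)
        if not(0.07<min(w,hh)<0.13 and max(w,hh)<.15): continue
        print(n,h.mean(0).round(),np.round([cx,cy,w,hh,a],4))
s=r.sense(); print(s['tcp_pos'],s['ft_force'],s['time'])
E
```

```text
scene [[375. 230.]] [ 0.5735  0.242   0.1     0.1219 87.4601]
scene [[302. 219.]] [6.40200e-01 1.84000e-02 1.00200e-01 1.21700e-01 8.90621e+01]
scene [[249. 178.]] [ 0.5544 -0.2426  0.1213  0.0997  8.9383]
side [[374. 264.]] [ 0.5526 -0.2439  0.1199  0.1007  9.5555]
[0.45197976 0.02110909 0.21870596] [ 0.19152941  0.12071153 -0.95864768] 10.725
```

View pics/wrist5.png

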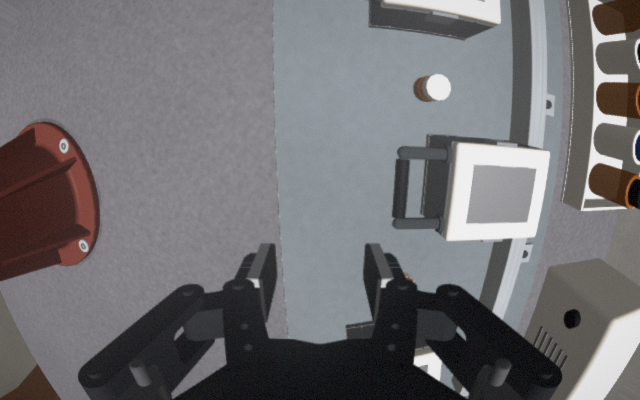

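```bash
python3 -c "
from cell import r
print(r.sign_off())"
```

```text
the job is handed in; nothing more can be done
None
```

I found the full case, slid it flush against the stop rail, let go of it and handed the job in at about 11 s. No verdict was reported.

**Finding the full case:** I tipped only the middle case, about 12 mm at its handle. The hand took on 3.9 to 4.5 N, well above the 2 N limit for an empty one. The drag while sliding, about 3 N, was also too much for an empty case. I did not lift the two outer cases to compare.

**Sliding it:** I lowered the case again and slid it about 0.10 m with the handle gripped. The wrist force peaked at about 9 N in the readings once it touched the rail, against the 20 N limit.

**Last checks after letting go:**
- **Position:** in the scene camera the case's far end is at x ≈ 0.700 m, and the rail face there is at about 0.700 m.
- **Squareness:** the case's yaw measured −0.016 rad after release and −0.024 rad just before. The rail is at about −0.023 rad, so the difference is under 0.01 rad against the 0.04 allowed.
- **Other cases:** both outer cases are within 1 mm of where they started.
- **Bystanders:** I checked these only by eye in the pictures, and those in view had not moved.
- **Readings that disagreed:** the scene and wrist cameras differed by about 1.5 mm on the first position. The free-hand force reading wandered by up to about 1 N, which is too little to change which case is full.

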